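Fill the ice bucket with the scoop

ROBOT

A 6-joint arm with a two-finger parallel gripper is mounted at the origin on the work surface. World frame = base frame: x ahead of the robot, y to its left, z up, the work surface at z = 0. Lengths are in mm, angles in degrees, forces in N, time in s.
With the tool pointing down it reaches from about 375 to 925 mm from the base axis. Payload 5.7 kg.
Tool frame: the origin (TCP) lies at the very end of the fingers, on their centre line; the grasp point (between the pads) lies 19 mm behind it; x points along the fingers, y is the direction in which the jaws open and shut, and the axes are right-handed (so a half turn about x gives the same grasp; the last joint's range is limited). The gripper opens to 85 mm and grips with 20 to 120 N. Pads are 22 mm wide; open, the fingers measure 114 mm over their backs; the gripper's body (76 mm by 85 mm) begins 54 mm behind the grasp point. The pads swing forward as they close: fully open they stand 13 mm farther back than shut.
Start: joints at [-77.756, 20.558, 86.54, -0, 72.909, -6.595], TCP at [193.729, -567.831, 231.267] pointing down, gripper open.
Joint ranges: [-170.27, 170.27], [-57.76, 135], [12.27, 136.19], [-55.21, 235.2], [11.17, 155.16], [-170.74, 170.74]. Speed limits (degrees/s): [136.94, 136.94, 180, 180, 180, 180].

INTERFACE

Orientations are given as a 3x3 rotation matrix whose columns are the frame's x, y, z axes.
In Python, from cell import manip gives the robot as it stands. Calls block until the motion is done:
- manip.reach(position, orientation): joint-space move of the TCP to a pose.
- manip.move_straight(position, frame=None, rate=150, f_stop=None): straight line of the TCP; frame=None keeps the orientation; rate is the mean speed in mm/s. With f_stop (N) it stops when the force on the tool has changed by that much, and returns True; else False.
- manip.movej(angles): joint-space move.
- manip.set_gripper(opening, force=None): finger opening in mm; force is the grip in N (None keeps the last); returns when the fingers have stopped.
- manip.hold(seconds).
- manip.inverse_kinematics(position, orientation): joint angles nearest the present ones, or None.
- manip.get_obs(): the state.
- manip.get_image(name): name is "scene" or "top" or "wrist"; returns (picture, depth): 400x640x3 uint8, red, green, blue; 400x640 float32, mm along the optical axis (not along the pixel's ray), 0 where there is no reading.
- manip.calibration(name): a dict with "fx", "fy", "cx", "cy" (pixels), "eye" and "rotation" of the camera in the world. Camera axes: x right, y up, looking along -z (the intrinsics and any distortion apply to the point x, -y, -z); pixel columns grow to the right and rows downward; lengths in mm; the calibration is good to about 2 mm. A picture is of the moment at which its call begins: read the wrist's pose just before it. calibration takes no time and is no camera call; for the wrist camera it gives the pose at the moment of the call.
A pose or a line that the arm cannot do raises manip.MotionError and nothing moves.
- manip.sign_off(): hands the job in, once; it reports no verdict.
Trained networks look in the newest picture that a camera, given by its name, has taken for a name from the list of things; names that differ only in an ending like _2 or _b are one class to them, and where a whole thing is asked for, a point or a joint stands for the part that bears it (a point fixed in the world has none). Each returns a list of dicts, best first, with "confidence" (0 to 1); they miss things now and then, are a little off and sometimes report something else, mostly with a low value. They report only what shows in the picture. A call takes as long as a camera call. They do not tell look-alikes from the thing itself.
- manip.find_in(target, camera): "at" ([x, y, z] in mm, in world coordinates, good to about 4 mm: the middle of the surface that is visible of it).
- manip.cut_out(target, camera): "mask" (400x640 bool, what is visible of it).
The state is a dict: "t": time; "joint_pos": joint angles; "qd": joint speeds; "joint_efforts": joint torques, N m; "tcp_pos": TCP position; "ee_rot": TCP orientation; "ft_force": force on the tool from outside, world axes, zero at the start; "ft_torque": the same for the moment, N m; "width": finger opening in mm.
Only numpy, scipy, OpenCV 4.12 (cv2) and the standard library are available. Lean on these libraries where they do the work, as an engineer would, in place of code of your own. Each camera call takes 0.05 s, during which the arm holds its last target. There are 200 camera calls.

TASK

Take the ice scoop from its drip tray and scoop at least four ice cubes out of the steel pan into the ice bucket, touching the ice only with the scoop, never with the gripper. Leave no cube on the counter or in the scoop (the rest stay in the pan), then lay the scoop back level, bowl up, in its drip tray. The bucket stays standing where it is and the cup tray, jug and sugar jar are left alone.

Things in the scene. Friction and masses are not known exactly. Their poses are not given: they have to be found in the camera images.
- scoop: Aluminium ice scoop with a black bar grip, 0.24 kg. Origin: centre of the bowl's underside; x forward to the lip, z up out of the bowl. Bowl flat-bottomed, 115 mm long (x) by 106 mm wide (y), open in front, floor 3 mm, thinned to a wedge over the last 18 mm; back wall 52 mm high, 3 mm side walls falling from there to 18 mm high 45 mm short of the lip and to nothing at it. Starts level on the tray's floor.
- scoop_grip (a point): Place to hold the scoop, on the axis of its bar grip, 108.5 mm behind and 89 mm above the scoop's origin; axes as the scoop's. The bar, 24 mm wide (y) and 18 mm thick, rises backwards at 45 degrees from the back wall and ends 35 mm beyond this point. Pinch it along y; held along the bar (fingers pointing forward and down) the scoop tips forward most easily.
- scoop_lip (a point): Middle of the scoop's front lip, on the underside, 57.5 mm ahead of the scoop's origin. Axes as the scoop's.
- tray: White drip tray, fixed, the scoop's place: 170 mm (its x) by 150 mm (its y), floor 4 mm thick, rim 10 mm high and 4 mm thick. Origin: centre of its underside, on the counter; z up.
- pan: Open rectangular stainless pan with the ice, fixed: inside 289 mm (its x) by 140 mm (its y), floor 3 mm thick, upright 3 mm walls, 65 mm high over all; the rim's flange makes it 310 by 162 mm. Origin: centre of its underside; z up. The ice starts in the half towards its +x end; the other half is clear.
- bucket: Round stainless ice bucket, loose, 0.85 kg, 105 mm high: outside diameter 170 mm at the rim tapering to 132 mm at the foot, wall 3 mm, floor 4 mm thick, with two small lugs outside reaching 102 mm from its axis. Origin: centre of its underside; z up along its axis.
- bucket_mid (a point): Middle of the bucket's hollow: on its axis, 55 mm above its foot.
- ice0_center (a point): Centre of an ice cube: 38 mm with edges rounded to 9 mm, 50 g, slippery (about 0.15 on metal). Six alike, ice0 to ice5, lie in the pan. Axes along its edges.
- ice1_center (a point): Centre of another ice cube, like ice0.
- ice2_center (a point): Centre of another ice cube, like ice0.
- ice3_center (a point): Centre of another ice cube, like ice0.
- ice4_center (a point): Centre of another ice cube, like ice0.
- ice5_center (a point): Centre of another ice cube, like ice0.
- cup_tray: Wooden tray with three upturned white cups, 130 by 240 mm, 90 mm high; bystander, to be left alone. Origin: centre of its underside.
- jug: Lidded glass water jug, 108 mm in diameter with a handle reaching 94 mm from the axis, 192 mm high; bystander, to be left alone. Origin: centre of its underside.
- sugar_jar: Brown sugar jar with a wooden cap, 80 mm in diameter, 115 mm high; bystander, to be left alone. Origin: centre of its underside.
There are look-alikes about, which are no part of the job. Of the things that look like the tray, the middle-sized one is meant.

How it is judged:
By the outcome, as a careful person would: the job done as asked, in the order asked, and still so for the second after the job is handed in, with the robot touching nothing.
It also fails if it takes over 72 s, if anything falls off the work surface, if the arm or the gripper's body presses on something with over 40 N, if the wrist force passes 120 N, or if a joint passes its speed limit or range.

## Working session

There is one attempt and no reset: what is moved stays moved. The work goes in short steps, each a Python script; the robot and the scene stay as the last script left them, time stands still between calls to the robot, and variables do not carry over. Pictures are saved under pics/ and viewed, about 8 in all and at most 12, crops included, and the job is handed in when it is done.

```bash
ls; mkdir -p pics
cat > h.py <<'E'
from cell import manip
import numpy as np, cv2
def world(name,uv,depth,cal=None):
    c=cal or manip.calibration(name); uv=np.atleast_2d(uv)
    p=np.stack([(uv[:,0]-c['cx'])/c['fx']*depth,-(uv[:,1]-c['cy'])/c['fy']*depth,-depth*np.ones(len(uv))],1)
    return p@np.array(c['rotation']).T+np.array(c['eye'])
def snap(name,f):
    c=manip.calibration(name); im,d=manip.get_image(name)
    cv2.imwrite('pics/'+f,cv2.cvtColor(im,cv2.COLOR_RGB2BGR)); return im,d,c
E
python3 - <<'E'
from h import *
np.set_printoptions(precision=1,suppress=True)
for n in ['top','scene']:
    im,d,c=snap(n,n+'0.png'); print(n,c); np.save(n+'_d.npy',d)
    for t in ['scoop','scoop_grip','scoop_lip','tray','pan','bucket','ice0_center','cup_tray','jug','sugar_jar']:
        print(t,[(np.round(r['at']),round(r['confidence'],2)) for r in manip.find_in(t,n)])
a,b=cv2.imread('pics/top0.png'),cv2.imread('pics/scene0.png')
print(manip.get_obs()['t'])
E
```

```text
pics
top {'fx': 370.03059375870026, 'fy': 370.03059375870026, 'cx': 319.7022284083419, 'cy': 190.63032978809312, 'eye': array([ 221. ,   92.1, 1201.9]), 'rotation': array([[-0.1,  1. , -0.2],
       [-1. , -0.1,  0. ],
       [-0. ,  0.2,  1. ]])}
scoop [(array([537.,   9.,   4.]), 0.76), (array([453., 549., 166.]), 0.24)]
scoop_grip [(array([536.,  10.,   9.]), 0.69)]
scoop_lip [(array([534.,   9.,   3.]), 0.77), (array([524., 389.,  38.]), 0.49)]
tray [(array([171., 303.,   3.]), 0.81), (array([340., -50.,   0.]), 0.6), (array([560.,  20.,   5.]), 0.58)]
pan [(array([494., 319.,  -2.]), 0.95), (array([453., 549., 166.]), 0.19)]
bucket [(array([ 567., -353.,   41.]), 0.67)]
ice0_center [(array([526., 438.,  40.]), 0.47)]
cup_tray [(array([ 738., -108.,   25.]), 0.74)]
jug [(array([457., 548., 166.]), 0.69)]
sugar_jar [(array([732., 195., 112.]), 0.65)]
scene {'fx': 403.21814534521513, 'fy': 403.21814534521513, 'cx': 326.4439817443716, 'cy': 206.9679060066455, 'eye': array([ 887.2,  641.9, 1020.7]), 'rotation': array([[-0.8, -0.5,  0.4],
       [ 0.6, -0.6,  0.5],
       [ 0. ,  0.6,  0.8]])}
scoop [(array([534.,  -6.,   9.]), 0.95)]
scoop_grip [(array([533.,  -7.,   5.]), 0.8)]
scoop_lip [(array([535.,  -5.,   7.]), 0.95)]
tray [(array([343., -49.,   5.]), 0.82), (array([176., 310.,   4.]), 0.82), (array([594.,  51.,   6.]), 0.76)]
pan [(array([468., 309.,  12.]), 0.92), (array([528., 393.,  38.]), 0.32)]
bucket [(array([ 552., -361.,   61.]), 0.66), (array([526., 394.,  34.]), 0.41)]
ice0_center [(array([529., 445.,  40.]), 0.61)]
cup_tray [(array([771., -88.,  25.]), 0.89), (array([531., 445.,  40.]), 0.32)]
jug [(array([489., 579., 160.]), 0.57), (array([442., 389.,  42.]), 0.4)]
sugar_jar [(array([755., 217., 109.]), 0.69)]
1.1
```

View pics/top0.png

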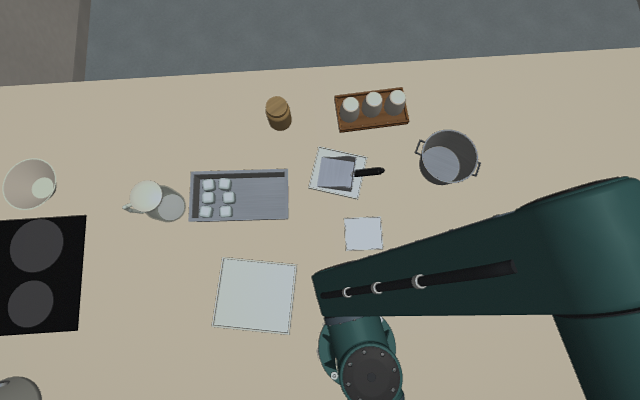

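View pics/scene0.png

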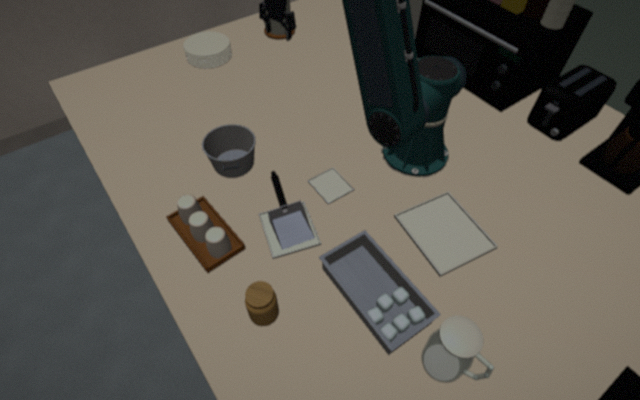

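The top view shows the scoop at (340,173) in the middle-sized white tray with its lip towards +y. The pan is at (240,195) with the ice at its +y end, and the bucket is at (447,158). The scene view agrees. Next I'll get closer wrist views and test reachability.

```bash
cat >> h.py <<'E'
def R_scoop(yaw,pitch=0,roll=0):
    # scoop axes in world; pitch>0 = lip up ; roll about x
    c,s=np.cos(np.radians(yaw)),np.sin(np.radians(yaw)); p=np.radians(pitch); r=np.radians(roll)
    Rz=np.array([[c,-s,0],[s,c,0],[0,0,1]])
    Ry=np.array([[np.cos(p),0,-np.sin(p)],[0,1,0],[np.sin(p),0,np.cos(p)]])
    Rx=np.array([[1,0,0],[0,np.cos(r),-np.sin(r)],[0,np.sin(r),np.cos(r)]])
    return Rz@Ry@Rx
def R_tool_in_scoop(ang=45,flip=1):
    a=np.radians(ang); x=np.array([np.cos(a),0,-np.sin(a)]); y=np.array([0,flip,0.])
    return np.stack([x,y,np.cross(x,y)],1)
GRIP=np.array([-108.5,0,89.])
E
python3 - <<'E'
from h import *
np.set_printoptions(precision=1,suppress=True)
o=manip.get_obs(); print(o['ee_rot'])
def chk(lab,origin,yaw,pitch,flip,ang=45):
    R=R_scoop(yaw,pitch); T=R_tool_in_scoop(ang,flip); p=np.array(origin)+R@(GRIP+19*T[:,0]); q=manip.inverse_kinematics(p,R@T)
    print(lab,flip,None if q is None else np.array(q))
for f in(1,-1):
  chk('tray',(537,10,4),90,0,f); chk('lift',(537,10,180),90,0,f);chk('pan in',(494,290,6),90,0,f);chk('pan tilt',(494,300,30),90,25,f);chk('pan up',(494,330,200),90,25,f)
  for yaw in(-90,-60,-120,-30,0,30,60): chk('buck lvl %d'%yaw,(555-90*np.cos(np.radians(yaw)),-350-90*np.sin(np.radians(yaw)),180),yaw,15,f); chk('buck tip',(555-50*np.cos(np.radians(yaw)),-350-50*np.sin(np.radians(yaw)),190),yaw,-60,f)
manip.reach([540,30,380],np.array([[0,1,0],[1,0,0],[0,0,-1.]])[:,[2,0,1]] if 0 else o['ee_rot'])
im,d,c=snap('wrist','w1.png'); np.save('w1_d.npy',d); print(c, manip.get_obs()['t'])
E
```

```text
[[-0.   0.3 -0.9]
 [ 0.  -0.9 -0.3]
 [-1.  -0.   0. ]]
tray 1 [-39.2  41.3  92.8  33.8  80.1 124.4]
lift 1 [-39.2  28.4  86.6  33.5  96.1 135. ]
pan in 1 [-15.8  34.7 111.8  51.   61.1 127.3]
pan tilt 1 [-26.4  53.2 108.7  59.1  78.7 106.5]
pan up 1 [-23.4  34.2 109.7  59.8  86.8 122.8]
buck lvl -90 1 None
buck tip 1 [-42.5  25.8  68.8  11.1  95.6 -42.4]
buck lvl -60 1 None
buck tip 1 [-40.2  27.7  65.7   5.1 100.7 -69.9]
buck lvl -120 1 [  2.5  48.2  62.7 -49.1 104.9  35.3]
buck tip 1 [-43.8  23.1  73.2  14.6  87.5 -14.9]
buck lvl -30 1 None
buck tip 1 [-37.5  28.3  64.6  -2.  101.9 -97.7]
buck lvl 0 1 [-96.3  19.9 127.8  68.   68.2 124.9]
buck tip 1 [ -35.    27.5   66.    -8.6   98.8 -125.4]
buck lvl 30 1 [-87.   34.4  93.8  50.5  90.  134.5]
buck tip 1 [ -33.2   25.4   69.4  -13.4   92.  -152.9]
buck lvl 60 1 [-74.6  50.8  56.8  43.  115.4 138.7]
buck tip 1 None
tray -1 [-39.2  41.3  92.8  33.8  80.1 -55.6]
lift -1 [-39.2  28.4  86.6  33.5  96.1 -45. ]
pan in -1 [-15.8  34.7 111.8  51.   61.1 -52.7]
pan tilt -1 [-26.4  53.2 108.7  59.1  78.7 -73.5]
pan up -1 [-23.4  34.2 109.7  5
[... 191 characters left out ...]
  62.7  -49.1  104.9 -144.7]
buck tip -1 [-43.8  23.1  73.2  14.6  87.5 165.1]
buck lvl -30 -1 None
buck tip -1 [-37.5  28.3  64.6  -2.  101.9  82.3]
buck lvl 0 -1 [-96.3  19.9 127.8  68.   68.2 -55.1]
buck tip -1 [-35.   27.5  66.   -8.6  98.8  54.6]
buck lvl 30 -1 [-87.   34.4  93.8  50.5  90.  -45.5]
buck tip -1 [-33.2  25.4  69.4 -13.4  92.   27.1]
buck lvl 60 -1 [-74.6  50.8  56.8  43.  115.4 -41.3]
buck tip -1 [-32.6  22.6  73.9 -15.1  83.   -0.9]
{'fx': 356.63367084384544, 'fy': 356.63367084384544, 'cx': 321.4995225840149, 'cy': 195.08247197113693, 'eye': array([616.9,  54.9, 523.5]), 'rotation': array([[ 0.3,  0.9,  0.3],
       [-0.9,  0.3,  0.1],
       [-0. , -0.3,  0.9]])} 3.6583
```

View pics/w1.png

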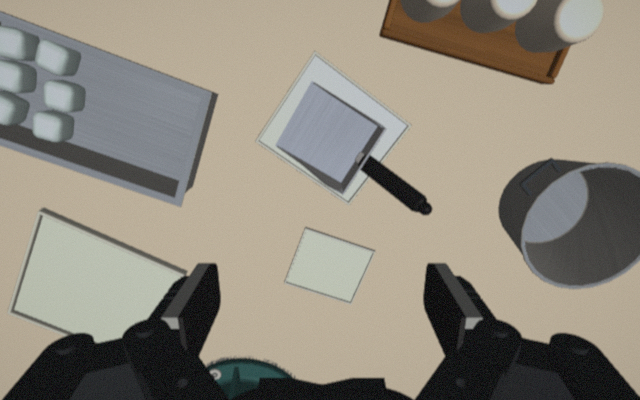

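The wrist view shows the tray at (333,127), the bowl at (320,130) and the grip at (395,185). Part of the pan is at (110,100) and the bucket at (590,225).

Run:
```python
from h import *
np.set_printoptions(precision=1,suppress=True)
def cloud(name,target,f=lambda r:True):
    rs=[r for r in manip.cut_out(target,name)]; print(target,name,[(round(r['confidence'],2),int(r['mask'].sum())) for r in rs]); return rs
def pts(name,m,d,c):
    v,u=np.nonzero(m&(d>0)); return world(name,np.stack([u,v],1).astype(float),d[v,u].astype(float)[:,None][:,0],c)
dw=np.load('w1_d.npy'); cw=manip.calibration('wrist')
def rect(P): r=cv2.minAreaRect(P[:,:2].astype(np.float32)); return np.array(r[0]),np.array(r[1]),r[2]
m=cloud('wrist','scoop')[0]['mask']; P=pts('wrist',m,dw,cw)
print('z pct',np.percentile(P[:,2],[1,10,50,90,99]))
H=P[P[:,2]>55]; e=np.linalg.svd(H-H.mean(0),full_matrices=0)[2][0]; print('handle',len(H),H.mean(0),e,H[H[:,2].argmax()], 'yaw',np.degrees(np.arctan2(*(-e[:2]*np.sign(e[2]))[::-1])))
F=P[P[:,2]<14]; print('floor rect',rect(F),F[:,2].mean())
for r in cloud('wrist','tray'): 
    Q=pts('wrist',r['mask'],dw,cw); print(rect(Q),np.median(Q[:,2]))
for r in cloud('wrist','bucket')[:1]:
    Q=pts('wrist',r['mask'],dw,cw); Q=Q[Q[:,2]>98]; print('b',rect(Q),Q[:,2].mean())
dt=np.load('top_d.npy'); ct=manip.calibration('top'); manip.get_image('top')
for t in ['pan','bucket','scoop']:
    for r in cloud('top',t)[:1]:
        Q=pts('top',r['mask'],dt,ct); print(t,np.percentile(Q[:,2],[1,50,99]))
        q=Q[(Q[:,2]>55)&(Q[:,2]<80)] if t=='pan' else Q[Q[:,2]>96]; 
        if len(q)>5: print(rect(q),q[:,2].mean(),len(q))
        if t=='pan': print('all',rect(Q))
```

```text
scoop wrist [(0.82, 8269)]
z pct [  4.9   7.    8.8  90.9 126.2]
handle 1702 [525.  -67.5  89.3] [-0.2 -0.7  0.7] [ 514.1 -112.3  131. ] yaw 77.73287275137167
floor rect (array([523.5, -38.5]), array([243.4, 119.3]), 76.81158447265625) 8.118858588150045
tray wrist [(0.86, 14526), (0.77, 5675), (0.58, 4420)]
(array([309.1, 276.7]), array([241.6, 543.7]), 72.89415740966797) 7.005665316908733
(array([548.2,  14.5]), array([174.5, 155.1]), 72.85826873779297) 5.704216697764991
(array([337.5, -52.5]), array([124.2, 113.5]), 88.43487548828125) 4.138752725600398
bucket wrist [(0.71, 15100)]
b (array([ 546.1, -318.2]), array([173.5, 153.8]), 35.393577575683594) 105.03307636422358
pan top [(0.93, 3900), (0.37, 135)]
pan [-0.8  6.3 69.8]
(array([483.4, 338.9]), array([310.3, 162.7]), 88.1115493774414) 65.3484160488833 998
all (array([494.5, 338.5]), array([309.9, 185.2]), 87.959228515625)
bucket top [(0.56, 2620)]
bucket [  0.   33.8 109. ]
(array([ 551.3, -323.6]), array([170.6, 171. ]), 15.907110214233398) 104.42788651159489 388
scoop top []
```

```bash
cat >> h.py <<'E'
PAN=np.array([483.4,338.9,0]); PYAW=88.1; BUCK=np.array([551,-323.6,0]); TRAY=np.array([548.2,14.5,0]); TYAW=72.9
FL=-1; T=R_tool_in_scoop(45,FL)
def tool(ref,point,yaw,pitch):
    "tool pose putting scoop-frame point ref at world point"
    R=R_scoop(yaw,pitch); o=np.array(point,float)-R@np.array(ref,float); return o+R@(GRIP+19*T[:,0]), R@T
def panw(x,y,z): return PAN+R_scoop(PYAW)@np.array([x,y,z],float)
HEEL=(-57.5,0,0); LIP=(57.5,0,0); ORG=(0,0,0)
def go(ref,point,yaw,pitch,rate=150,f_stop=None):
    p,R=tool(ref,point,yaw,pitch); return manip.move_straight(p,R,rate=rate,f_stop=f_stop)
def cubes(f=None):
    im,d=manip.get_image('top'); c=manip.calibration('top')
    if f: cv2.imwrite('pics/'+f,cv2.cvtColor(im,cv2.COLOR_RGB2BGR))
    v,u=np.nonzero(d>0); P=world('top',np.stack([u,v],1).astype(float),d[v,u].astype(float),c)
    L=(P-PAN)@R_scoop(PYAW); ok=(abs(L[:,0])<143)&(abs(L[:,1])<70)&(L[:,2]>30)&(L[:,2]<62)&(im[v,u].min(1)>150)
    m=np.zeros(d.shape,np.uint8); m[v[ok],u[ok]]=1
    n,lab,st,ce=cv2.connectedComponentsWithStats(m)
    return [(st[i,4],L[ok][lab[v[ok],u[ok]]==i].mean(0).round()) for i in range(1,n) if st[i,4]>8]
E
python3 - <<'E'
from h import *
np.set_printoptions(precision=1,suppress=True)
for a,L in cubes(): print(a,L)
def chk(l,*a):
    q=manip.inverse_kinematics(*tool(*a)); print(l,None if q is None else np.array(q))
chk('tray',ORG,(544.6,22.3,4),77.7,0)
for y in(-14,14):
    chk('pan in',ORG,panw(-70,y,120),PYAW,0);chk('pan dn',ORG,panw(-70,y,4),PYAW,0);chk('pan end',LIP,panw(143,y,4),PYAW,0);chk('tilt',HEEL,panw(27,y,4),PYAW,12);chk('up',HEEL,panw(20,y,180),PYAW,20)
for yaw in (30,45,60,75,90,105,120):
    d=R_scoop(yaw)[:,0]
    for pit in(20,-10,-35,-60): chk('buck %d %d'%(yaw,pit),LIP,BUCK-35*d+[0,0,125],yaw,pit)
E
```

```text
91 [104. -44.  41.]
87 [ 52. -45.  41.]
95 [103.  -1.  41.]
88 [38.  1. 41.]
97 [110.  45.  41.]
90 [47. 47. 41.]
tray [-41.9  38.  102.2  40.4  71.4 -54.1]
pan in [-18.6  22.7 108.7  45.5  71.6 -40.8]
pan dn [-18.6  34.7 112.7  50.8  60.9 -53.8]
pan end [ -0.4  34.7 112.6  62.6  52.8 -47.3]
tilt [ -8.1  42.7 114.2  70.4  62.3 -63.8]
up [-12.9  28.7 112.   65.7  77.4 -50.4]
pan in [-19.6  21.  112.1  45.4  71.  -42.6]
pan dn [-19.6  33.7 116.3  51.3  59.7 -56.5]
pan end [ -0.3  33.8 116.1  64.5  51.6 -50.2]
tilt [ -8.5  42.2 117.8  71.7  61.4 -67.3]
up [-13.6  27.4 115.5  65.7  76.9 -52.6]
buck 30 20 [-88.8  43.2  98.9  52.8  86.3 -57.3]
buck 30 -10 [-74.3  21.7  96.3  35.1  74.9 -27.7]
buck 30 -35 [-53.4  16.4  87.2  10.3  75.4   4.1]
buck 30 -60 [-32.6  23.9  73.9 -13.3  89.2  28.4]
buck 45 20 [-82.1  49.2  80.7  47.   98.5 -51.8]
buck 45 -10 [-71.   29.1  83.4  31.1  85.4 -33.6]
buck 45 -35 [-53.3  20.4  81.3  10.1  79.9 -10.2]
buck 45 -60 [-32.2  22.9  75.6 -14.7  85.1  14.5]
buck 60 20 [-75.3  56.4  61.8  43.3 111.6 -48.1]
buck 60 -10 [-66.7  36.2  70.   27.5  95.8 -39.3]
buck 60 -35 [-52.2  24.4  75.    9.3  84.5 -23.4]
buck 60 -60 [-32.1  21.7  77.3 -15.2  80.7   0.4]
buck 75 20 [-68.3  64.7  41.2  41.8 125.7 -45. ]
buck 75 -10 [-61.8  43.1  56.3  24.1 106.2 -45.3]
buck 75 -35 [-50.3  28.2  68.7   8.2  88.9 -35.8]
buck 75 -60 [-32.3  20.6  79.1 -14.7  76.2 -14.3]
buck 90 20 [-61.4  75.5  15.2  45.1 142.2 -38.6]
buck 90 -10 [-56.6  49.8  42.5  20.7 116.4 -52.1]
buck 90 -35 [-47.8  31.6  62.8   6.7  93.  -47.9]
buck 90 -60 [-32.8  19.5  80.7 -13.2  72.  -29.5]
buck 105 20 None
buck 105 -10 [-51.1  56.4  28.6  16.8 126.5 -59.9]
buck 105 -35 [-44.9  34.5  57.6   5.   96.5 -59.7]
buck 105 -60 [-33.6  18.6  82.1 -10.6  68.3 -45.6]
buck 120 20 None
buck 120 -10 [-45.5  62.7  14.8  12.  136.  -69.3]
buck 120 -35 [-41.8  36.8  53.5   3.2  99.2 -71.5]
buck 120 -60 [-34.7  17.9  83.2  -7.   65.5 -62.5]
```

Run:
```python
from h import *
np.set_printoptions(precision=1,suppress=True)
p,R=tool(ORG,(544.6,22.3,4),77.7,0)
manip.reach(p-110*R[:,0],R)
manip.move_straight(p,rate=120,f_stop=15)
manip.set_gripper(10,force=110); o=manip.get_obs(); print(o['width'],o['tcp_pos'],o['ft_force'],o['t'])
go(ORG,(544.6,22.3,150),77.7,0,rate=200)
go(ORG,panw(-75,14,130),PYAW,-2,rate=250)
o=manip.get_obs(); print(o['width'],o['ft_force'],o['t'])
im,d,c=snap('wrist','w2.png'); np.save('w2_d.npy',d)
im2,d2,c2=snap('scene','s2.png')
cv2.imwrite('pics/m2.png',cv2.resize(np.vstack([cv2.imread('pics/w2.png'),cv2.imread('pics/s2.png')]),(480,600)))
```

```text
22.79011139941292 [524.4 -70.7  79.9] [-1.4 -1.1  3.7] 7.5
22.804213645522513 [-0.2 -0.5 -3. ] 9.5333
```

View pics/m2.png

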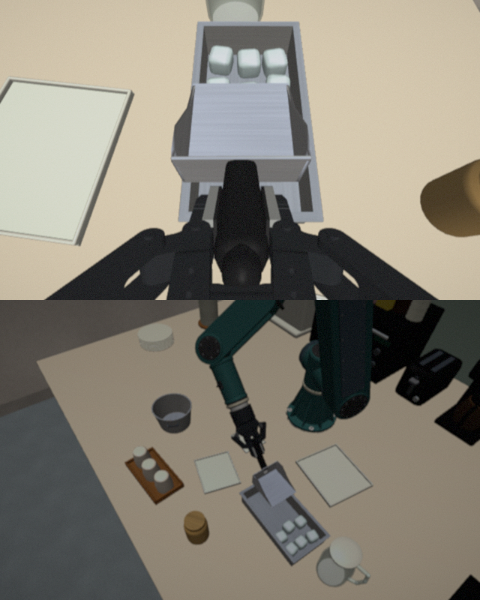

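The scoop is held straight, with the bowl over the clear half of the pan. I'll check its pose in the hand from depth, then descend.

Run:
```python
from h import *
np.set_printoptions(precision=2,suppress=True)
d=np.load('w2_d.npy'); c=manip.calibration('wrist'); v,u=np.nonzero(d>0)
P=world('wrist',np.stack([u,v],1).astype(float),d[v,u].astype(float),c)
o=manip.get_obs(); Rs=np.array(o['ee_rot'])@T.T; org=np.array(o['tcp_pos'])-Rs@(GRIP+19*T[:,0])
L=(P-org)@Rs; k=(abs(L[:,0])<75)&(abs(L[:,1])<65)&(abs(L[:,2])<70); L=L[k]
F=L[(abs(L[:,1])<35)&(abs(L[:,2]-3)<12)&(abs(L[:,0])<40)]; print('z=ax+by+c',np.linalg.lstsq(np.c_[F[:,:2],np.ones(len(F))],F[:,2],rcond=None)[0])
G=L[(abs(L[:,2]-2)<8)]; print('x max',np.percentile(G[abs(G[:,1])<30][:,0],99)); B=L[L[:,2]>40]; print('back top y',B[:,1].min(),B[:,1].max(),np.median(B[:,0]),np.percentile(B[:,2],95))
hit=go(LIP,panw(-20,14,-3),PYAW,-2.5,rate=60,f_stop=6)
o=manip.get_obs(); Rs=np.array(o['ee_rot'])@T.T; lip=np.array(o['tcp_pos'])+Rs@(np.array(LIP)-GRIP-19*T[:,0]); print(hit,lip,(lip-PAN)@R_scoop(PYAW),o['ft_force'],o['t'])
```

```text
z=ax+by+c [-0.   -0.    3.57]
x max 55.43255061293952
back top y -53.290378544190006 53.152036869256044 -57.867700978946345 63.325969534505035
True [468.24 321.46  21.86] [-17.93  14.58  21.86] [ 1.88  4.73 -0.9 ] 11.2
```

The bar touched the pan's near rim at about 6 N, which is harmless. The scoop has to go in lip-down and then level out as it advances.

```bash
cat >> h.py <<'E'
def lipnow():
    o=manip.get_obs(); Rs=np.array(o['ee_rot'])@T.T; lip=np.array(o['tcp_pos'])+Rs@(np.array(LIP)-GRIP-19*T[:,0])
    return ((lip-PAN)@R_scoop(PYAW)).round(1),np.round(o['ft_force'],1),round(o['t'],1)
E
python3 - <<'E'
from h import *
go(LIP,panw(-18,14,75),PYAW,-2.5,rate=150)
go(LIP,panw(8,14,40),PYAW,-22,rate=150)
h=go(LIP,panw(8,14,-3),PYAW,-22,rate=50,f_stop=5); L=lipnow(); print(h,L)
z=L[0][2] if h else 3
print(go(LIP,panw(40,14,z+1),PYAW,-1.5,rate=50,f_stop=30),lipnow())
for a,q in cubes('t3.png'): print(a,q)
im,d,c=snap('wrist','w3.png')
E
```

```text
True (array([ 8.2, 14.4,  2.2]), array([0.1, 1.2, 1.3]), 13.1)
False (array([39.8, 13.7,  3.1]), array([ 1.4, -1.7,  0.2]), 14.2)
92 [104. -43.  42.]
97 [ 53. -45.  41.]
100 [104.  -1.  41.]
97 [52.  1. 42.]
101 [110.  45.  41.]
101 [52. 46. 41.]
```

View pics/w3.png

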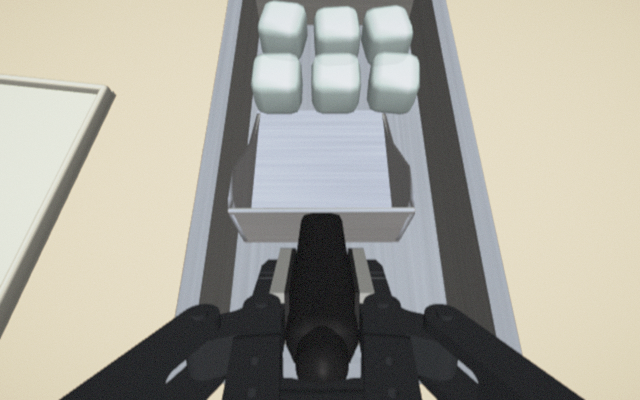

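The level scoop now sits against the front row: lip at row 112, columns 258–388, cubes at (277,82), (335,82) and (393,82). Next I'll push on towards the end wall.

Run:
```python
from h import *
print(go(LIP,panw(140,14,3.6),PYAW,-1.5,rate=60,f_stop=35),lipnow())
for a,q in cubes(): print(a,q)
im,d,c=snap('wrist','w4.png')
```

```text
False (array([140.1,  14.3,   3.5]), array([ 0.6, -0.3, -3.5]), 16.1)
```

View pics/w4.png

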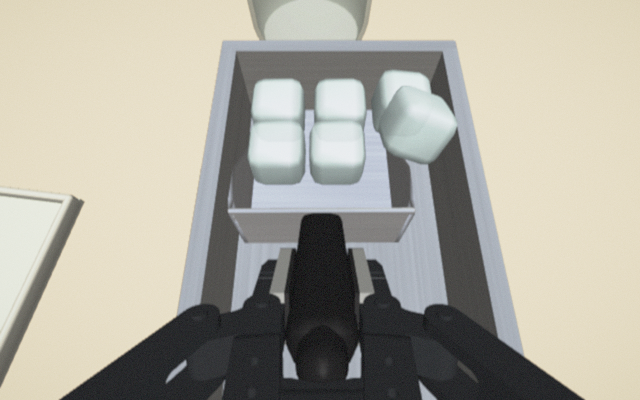

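Four cubes are in the bowl (around (277–340, 100–150)). Two straddle its right wall at (405,95) and (420,125). I'll tilt, look, and shed the straddlers while still inside the pan.

Run:
```python
from h import *
go(HEEL,panw(25,14,5),PYAW,14,rate=40)
print(go(HEEL,panw(0,14,12),PYAW,14,rate=60,f_stop=30),lipnow())
im,d,c=snap('wrist','w5.png')
```

```text
False (array([111.2,  13.4,  40. ]), array([ 0.2,  0.8, -4.9]), 17.5)
```

View pics/w5.png

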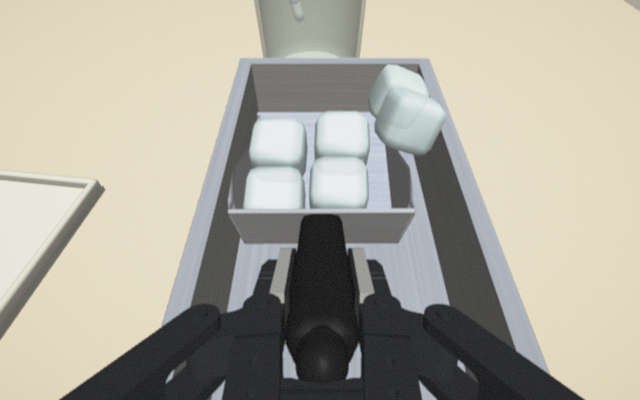

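Run:
```python
from h import *
print(go(HEEL,panw(-42,15,18),PYAW,15,rate=80,f_stop=20),lipnow())
im,d,c=snap('wrist','w6.png'); snap('top','t6.png')
a=cv2.imread('pics/w6.png'); b=cv2.resize(cv2.imread('pics/t6.png')[120:260,140:364],(640,400)); cv2.imwrite('pics/m6.png',cv2.resize(np.vstack([a,b]),(480,600)))
```

```text
False (array([69.1, 14.8, 47.9]), array([-0.5, -0.2, -5.8]), 18.2)
```

View pics/m6.png

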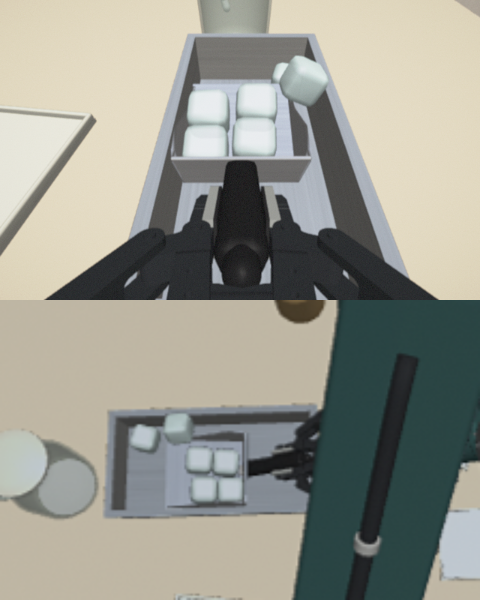

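One straddler has fallen back onto the pan floor. The other is wedged between the scoop wall and the pan rim at (303,80). I'll lower the scoop so it sits below the rim, then slide sideways under it so it tips into the bowl.

```bash
cat >> h.py <<'E'
def rider():
    im,d=manip.get_image('wrist'); c=manip.calibration('wrist'); v,u=np.nonzero(d>0)
    P=world('wrist',np.stack([u,v],1).astype(float),d[v,u].astype(float),c); L=(P-PAN)@R_scoop(PYAW)
    k=(im[v,u].min(1)>150)&(L[:,1]<-25)&(L[:,1]>-100)&(L[:,0]>-60)&(L[:,0]<143)&(L[:,2]>25)
    return L[k].mean(0).round(),L[k].min(0).round(),L[k].max(0).round()
E
python3 - <<'E'
from h import *
print(rider())
go(HEEL,panw(-40,15,6),PYAW,7,rate=40); print(rider(),lipnow())
im,d,c=snap('wrist','w7.png')
E
```

```text
(array([ 26., -52.,  65.]), array([-60., -79.,  26.]), array([143., -25.,  90.]))
(array([ 39., -58.,  58.]), array([-60., -79.,  25.]), array([143., -25.,  68.])) (array([74.4, 15.5, 20.2]), array([-0.3, -1. , -5.2]), 18.9)
```

View pics/w7.png

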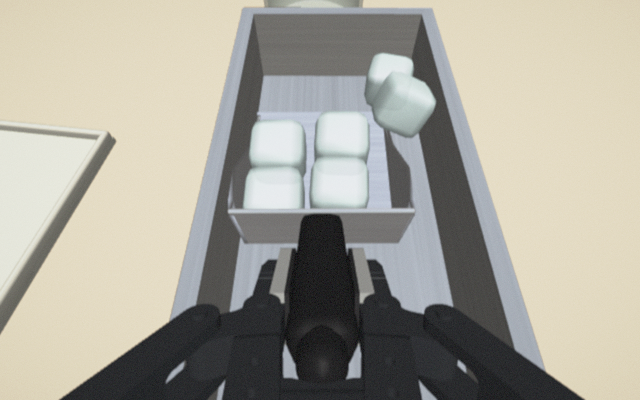

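Run:
```python
from h import *
print(go(HEEL,panw(-72,15,7),PYAW,8,rate=120,f_stop=20),lipnow())
im,d,c=snap('wrist','w8.png')
```

```text
False (array([41.4, 14.1, 23. ]), array([-0.1,  0.3, -5.2]), 19.4)
```

View pics/w8.png

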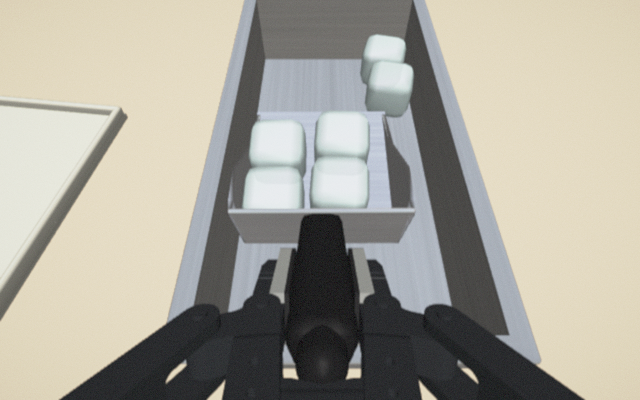

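Both stray cubes are back on the pan floor and exactly four are in the bowl. Now I'll carry them over and pour.

Run:
```python
from h import *
go(HEEL,panw(-60,13,60),PYAW,15,rate=100)
go(HEEL,panw(-50,10,190),PYAW,20,rate=180)
print(lipnow())
yaw=60; d=R_scoop(yaw)[:,0]; B=BUCK-35*d
go(LIP,B+[0,0,230],yaw,20,rate=230)
snap('scene','s9.png')
go(LIP,B+[0,0,140],yaw,18,rate=130); print(lipnow()[1:])
for p in (5,-10,-22,-35,-48,-60): go(LIP,B+[0,0,138-(18-p)*.3],yaw,p,rate=110)
manip.hold(.4); print(lipnow()[1:])
snap('scene','s10.png'); 
a=cv2.imread('pics/s9.png'); b=cv2.imread('pics/s10.png'); cv2.imwrite('pics/m9.png',cv2.resize(np.vstack([a,b]),(480,600)))
```

```text
(array([ 58. ,  10.5, 228.4]), array([ 0.1, -0.7, -3.9]), 20.9)
(array([ 0. , -0.1, -4. ]), 25.1)
(array([-0.3,  0.2, -1.5]), 28.3)
```

View pics/m9.png

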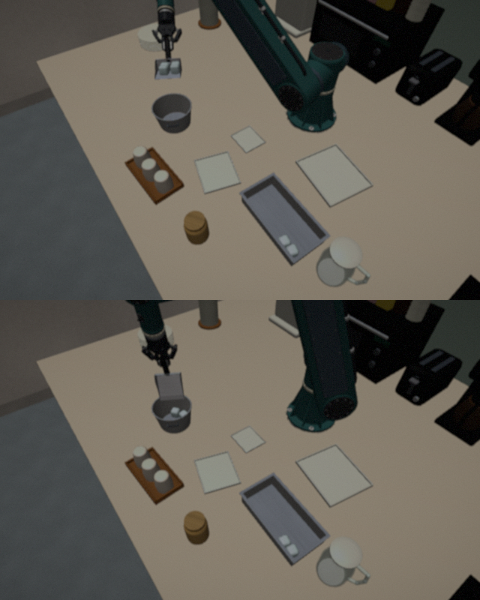

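The cubes are in the bucket and two remain in the pan. Now I'll return the scoop.

Run:
```python
from h import *
yaw=60; d=R_scoop(yaw)[:,0]; B=BUCK-35*d
go(LIP,B+[0,0,230],yaw,-60,rate=200)
go(LIP,B+[0,0,230],yaw,-25,rate=200)
go(LIP,B+[0,0,230],yaw,0,rate=200)
O=np.array([544.6,22.3,0])
go(ORG,O+[0,0,160],77.7,0,rate=250); snap('top','t11.png')
w,dw,c=snap('wrist','w11.png')
go(ORG,O+[0,0,20],77.7,0,rate=180)
print(go(ORG,O+[0,0,1],77.7,0,rate=25,f_stop=4)); o=manip.get_obs(); print(o['tcp_pos'],o['ft_force'],o['t'])
manip.set_gripper(70); p,R=tool(ORG,O+[0,0,4],77.7,0)
cur=np.array(manip.get_obs()['tcp_pos']); manip.move_straight(cur-100*R[:,0],rate=130)
manip.move_straight(cur-100*R[:,0]+[0,-40,120],rate=200)
im,dd,c=snap('wrist','w12.png'); np.save('w12_d.npy',dd); snap('top','t12.png'); snap('scene','s12.png'); print(manip.get_obs()['t'])
a=cv2.imread('pics/s12.png'); b=cv2.imread('pics/t12.png'); w=cv2.imread('pics/w12.png'); w2=cv2.imread('pics/w11.png')
cv2.imwrite('pics/m12.png',cv2.resize(np.vstack([np.hstack([a,b]),np.hstack([w,w2])]),(800,500),interpolation=cv2.INTER_AREA))
```

```text
True
[524.36558742 -70.46554751  79.79039077] [-0.21562662 -0.03102104  4.25249767] 33.9333
36.3
```

View pics/m12.png

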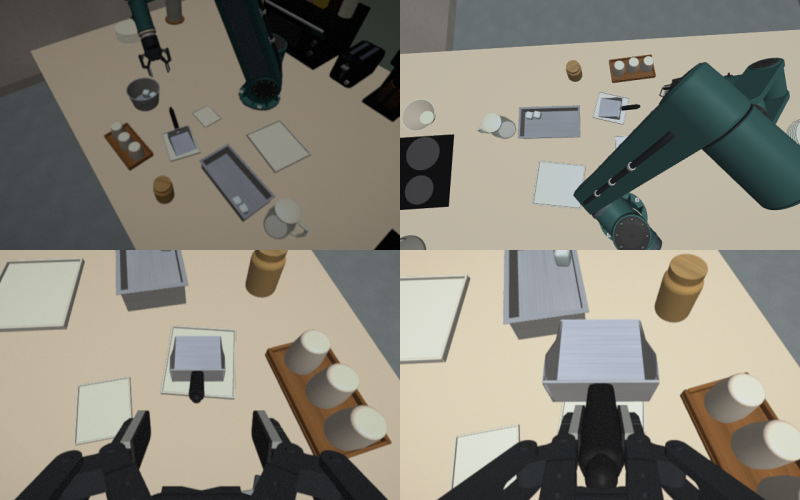

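Run:
```python
from h import *
np.set_printoptions(precision=2,suppress=True)
d=np.load('w12_d.npy'); c=manip.calibration('wrist'); v,u=np.nonzero(d>0)
P=world('wrist',np.stack([u,v],1).astype(float),d[v,u].astype(float),c)
L=(P-np.array([544.6,22.3,4]))@R_scoop(77.7); F=L[(abs(L[:,0])<30)&(abs(L[:,1])<35)]
print('floor',np.linalg.lstsq(np.c_[F[:,:2],np.ones(len(F))],F[:,2],rcond=None)[0])
Rd=np.array([[0,0,-1.],[0,-1,0],[-1,0,0]])
manip.reach([470,-330,360],Rd); manip.get_image('wrist')
im,d,c=snap('wrist','w13.png'); v,u=np.nonzero(d>0); P=world('wrist',np.stack([u,v],1).astype(float),d[v,u].astype(float),c)
q=P[(P[:,2]>98)&(P[:,2]<112)&(np.hypot(*(P[:,:2]-BUCK[:2]).T)<115)]; print('rim',cv2.minAreaRect(q[:,:2].astype(np.float32)))
k=(np.hypot(*(P[:,:2]-BUCK[:2]).T)<75)&(P[:,2]<100)&(im[v,u].min(1)>150); m=np.zeros(d.shape,np.uint8); m[v[k],u[k]]=1
n,lab,st,ce=cv2.connectedComponentsWithStats(m); print([(st[i,4],[round(float(x)) for x in P[k][lab[v[k],u[k]]==i].mean(0)]) for i in range(1,n) if st[i,4]>60])
for n in('wrist','scene'):
    if n=='scene': manip.get_image(n)
    for t in('ice0_center','scoop'): print(n,t,[(np.round(r['at']),round(r['confidence'],2)) for r in manip.find_in(t,n)])
bx=P[k]; print('white area mm2', len(bx)*np.median(d[v[k],u[k]])**2/c['fx']**2, manip.get_obs()['t'])
m2=manip.cut_out('ice0_center','wrist'); print([(round(r['confidence'],2),int(r['mask'].sum())) for r in m2])
```

```text
floor [0.   0.   4.11]
rim ((544.4140625, -328.009033203125), (174.0424041748047, 160.001708984375), 89.87329864501953)
[(np.int32(677), [590, -312, 43]), (np.int32(645), [561, -285, 43]), (np.int32(602), [529, -366, 43]), (np.int32(578), [507, -327, 43])]
wrist ice0_center []
wrist scoop [(array([540.,  10.,   4.]), 0.64)]
scene ice0_center [(array([531., 451.,  40.]), 0.68)]
scene scoop [(array([533.,  -8.,   8.]), 0.74)]
white area mm2 3760.3103 38.075
[]
```

Four separate cubes lie on the bucket floor, with tops at z≈43. The scoop floor is level at its original height, and the bucket is in place. Handing in.

```bash
python3 -c "
from cell import manip
print(manip.sign_off(), manip.get_obs()['t'])"
```

```text
the job is handed in; nothing more can be done
the job is handed in; nothing more can be done
```

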